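# Load the blue-capped vial carrier into the reader dock

### The job

Load the carrier with the blue-capped vial into the small vial reader: set it on the landing at the open end of the reader's dovetail track, vial end towards the reader head, and slide it fully home between the rails until the orange sprung catch clicks into its side notch. Then let go of it. Leave the carrier with the red-capped vial where it is.

Things in the scene. Friction and masses are not known exactly. Their poses are not given: they have to be found in the camera images.
- carrier_blue: Loose carrier with blue-capped vial, 0.18 kg; load this one. Origin: centre of underside; z up. Aluminium dovetail plate 100 (x) x 64 (y; 54 at its top) x 12 mm, leading end +x, catch notch in +y edge at x -2 to 22. Grey grip tab, 30 (x) x 14 mm (y), top 71 mm up, at x = -20, y = 0: grasp it from above, fingers closing along y, tips over 26 mm up. Vial 21 mm wide, at x = 28, top 62 mm up
- carrier_red: Loose carrier with red-capped vial, 0.18 kg; leave it. Origin: centre of underside; z up. Aluminium dovetail plate 100 (x) x 64 (y; 54 at its top) x 12 mm, leading end +x, catch notch in +y edge at x -2 to 22. Grey grip tab, 30 (x) x 14 mm (y), top 71 mm up, at x = -20, y = 0: grasp it from above, fingers closing along y, tips over 26 mm up. Vial 21 mm wide, at x = 28, top 62 mm up
- dock: Fixed reader. Origin: worktop level, centre line, mouth of rails; +x = slide-in direction, to the white head (62 mm high). Grey bed top at z = 12. Landing x -130 to 0, set carrier down near x = -78, own x along the track; flared walls (gap 98 mm at x = -60, 71 at 0). Dovetail rails x 0 to 102, gap 71 mm (61 at tops, z = 24): 3.5 mm play each side. Slippery. Against the stop the carrier's origin is at x = 51, z = 12
- catch (a joint): Orange sprung rocker catch at the left (+y) rail, top 25 mm over worktop, pivot at dock x = 28, y = 53 mm. rad: 0 = tooth in the track (sprung), growing to 0.4 as it is pushed out. A carrier sliding in pushes the tooth aside (about 0.2 rad, under 10 N of push); when its origin passes dock x = 47 mm the tooth snaps into the notch, reading 0 again. Needs no touching

How it is judged:
By the outcome, as a careful person would: the job done as asked, in the order asked, and still so for the second after the job is handed in, with the robot touching nothing.
It also fails if it takes over 42 s, if anything falls off the work surface, if the arm or the gripper's body presses on something with over 40 N, if the wrist force passes 120 N, or if a joint passes its speed limit or range.

### The arm

A 6-joint arm with a two-finger parallel gripper is mounted at the origin on a cart in front of the work surface, level with it; the furniture and walls round the work are solid. World frame = base frame: x ahead of the robot, y to its left, z up, the work surface at z = 0. Lengths are in m, angles in rad, forces in N, time in s.
With the tool pointing down it reaches from about 0.3 to 0.85 m from the base axis. Payload 5.4 kg.
Tool frame: the origin (TCP) lies at the very end of the fingers, on their centre line; the grasp point (between the pads) lies 19 mm behind it (manip.grip_point_offset is the distance from the TCP to the grasp point, in m); z points along the fingers, y is the direction in which the jaws open and shut (so a half turn about z gives the same grasp; the last joint's range is limited). The gripper opens to 85 mm and grips with 20 to 120 N. Pads are 22 mm wide; open, the fingers measure 114 mm over their backs; the gripper's body (76 mm by 85 mm) begins 54 mm behind the grasp point. The pads swing forward as they close: fully open they stand 13 mm farther back than shut.
Start: joints at [1.107, 0.158, 1.597, -0, 1.386, -0.21], TCP at [0.144, 0.557, 0.231] pointing down, gripper open.
Joint ranges: [-2.91, 2.91], [-0.94, 2.29], [0.18, 2.7], [-1.29, 4.43], [0.17, 2.64], [-3, 3]. Speed limits (rad/s): [2.57, 2.57, 3.14, 3.14, 3.14, 3.14].

### API

Orientations are given as a unit quaternion [w, x, y, z].
In Python, from station import manip, viewer gives the robot as it stands.
- The arm moves only by the tool jog_arm, never from a script. Its argument "targets" is text: rows parted by semicolons, each of 7 numbers parted by spaces: the shift along the tool's x, y, z in mm, then the turn, a rotation vector about the tool's x, y, z in rad, then the finger opening in mm, from 0 to 85.4. A call has 1 to 8 rows; each row is the pose to reach, as a shift and turn from the pose measured when the call began, along the tool's axes at that moment; what a row does not reach only later rows make up. A row lasts 1/12 s, in which the tool goes at most 41.7 mm and 7.16 degrees, less where a joint would pass 70% of its speed; a pose out of reach is approached as far as the arm can. A call with a gripper value outside its range is refused whole. The fingers move at their own pace and stop on an object; "squeeze" is the grip in N (left out, the last holds). Time passes only in rows, so rows that repeat a pose let the fingers close. It gives the time, the measured TCP pose, the force and the opening at its end, in the units of the state.
- manip.read_state(): the state, without advancing time (a new reading comes with each control period).
- viewer.get_image(name): name is "scene" or "top" or "wrist"; returns the picture (480x640x3 uint8, red, green, blue); there is no depth.
- viewer.camera_info(name): a dict with "fx", "fy", "cx", "cy" (pixels), "R" (3x3) and "t" (3): a world point X has camera coordinates R X + t; the wrist camera has in their place "mount" (4x4, takes a point from camera to tool coordinates, whose origin is the TCP and whose axes are the flange's). Camera axes: x right, y down, z forward; pixel columns grow to the right and rows downward; lengths in m; the calibration is good to about 2 mm. A picture is of the moment at which its call begins: read the wrist's pose just before it. camera_info takes no time and is no camera call.
- manip.job_done(): hands the job in, once; it reports no verdict.
The state is a dict: "t": time; "joint_pos": joint angles; "qvel": joint speeds; "joint_efforts": joint torques, N m; "tcp_pos": TCP position; "tool_rot": TCP orientation; "wrist_force": force on the tool from outside, world axes, zero at the start; "moment": the same for the moment, N m; "width": finger opening in m.
Only numpy, scipy, OpenCV 4.12 (cv2) and the standard library are available. Lean on these libraries where they do the work, as an engineer would, in place of code of your own. Each camera call takes 0.05 s, during which the arm holds its last target. There are 200 camera calls.

## Working session

There is one attempt and no reset: what is moved stays moved. The work goes in short steps, Python scripts to look and compute and a tool call to move; the robot and the scene stay as the last step left them, time stands still between calls to the robot, and variables do not carry over. Pictures are saved under pics/ and viewed, about 8 in all and at most 12, crops included, and the job is handed in when it is done.

Besides the shell and the picture viewer there is one more tool, called after ">>>" by a JSON object that holds its "fn" and its "kwargs". jog_arm: Moves the arm, as the interface text tells. Its arguments: {"type":"object","properties":{"targets":{"type":"string"},"squeeze":{"type":"number"}},"required":["targets"]}

```bash
mkdir -p pics; ls; python3 - <<'E'
from station import manip, viewer
import cv2
s=manip.read_state(); print(s)
for n in("top","scene"):
    im=viewer.get_image(n); cv2.imwrite(f"pics/{n}0.png",im[:,:,::-1]); print(n,viewer.camera_info(n))
print(viewer.camera_info("wrist"),manip.grip_point_offset)
E
```

```text
pics
{'t': 0.0, 'joint_pos': array([ 1.10687375e+00,  1.59046946e-01,  1.59823341e+00,  1.97700194e-05,
        1.38618907e+00, -2.10122453e-01]), 'qvel': array([ 1.07305851e-03,  7.16600239e-04,  3.24596861e-04,  3.56573757e-04,
       -5.57511005e-04,  3.20224538e-05]), 'joint_efforts': array([ 1.70478293e-04, -3.96004021e+01, -3.31425405e+01, -2.26570251e-04,
        8.34960316e-03, -1.23283161e-05]), 'tcp_pos': array([0.14412824, 0.5560289 , 0.23031749]), 'tool_rot': array([-3.19471695e-04,  1.26561497e-01,  9.91958319e-01, -8.82379427e-04]), 'wrist_force': array([-0.12690519,  0.13803903,  0.54526856]), 'moment': array([ 0.00452004, -0.02229408, -0.04559925]), 'width': 0.08561949418036467}
top {'fx': 550.4296989169721, 'fy': 550.4296989169721, 'cx': 331.0127461553538, 'cy': 235.46767240457459, 'R': array([[ 0.01695898, -0.99967801,  0.01887494],
       [-0.99706505, -0.01831818, -0.0743353 ],
       [ 0.07465712, -0.01755889, -0.99705466]]), 't': array([-0.00440805,  0.50602633,  1.05296878])}
scene {'fx': 594.5268429103616, 'fy': 594.5268429103616, 'cx': 316.0298005738734, 'cy': 240.26907302512222, 'R': array([[ 0.80438672, -0.59385092,  0.01740969],
       [-0.24921752, -0.36388292, -0.89748529],
       [ 0.53930755,  0.71758645, -0.44070064]]), 't': array([-0.39932634,  0.16516657,  0.91629896])}
{'fx': 330.723439196519, 'fy': 330.723439196519, 'cx': 321.3159933600251, 'cy': 238.51132605920262, 'mount': array([[ 9.25741927e-05, -9.44431527e-01, -3.28708202e-01,
         8.48520622e-02],
       [ 9.99999694e-01,  3.42563141e-04, -7.02608770e-04,
         1.34705959e-03],
       [ 7.76169188e-04, -3.28708036e-01,  9.44431270e-01,
        -1.43162226e-01],
       [ 0.00000000e+00,  0.00000000e+00,  0.00000000e+00,
         1.00000000e+00]])} 0.0187
```

View pics/top0.png

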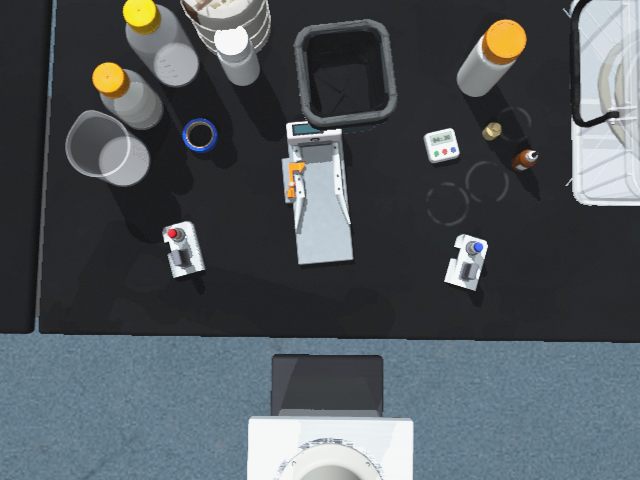

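View pics/scene0.png

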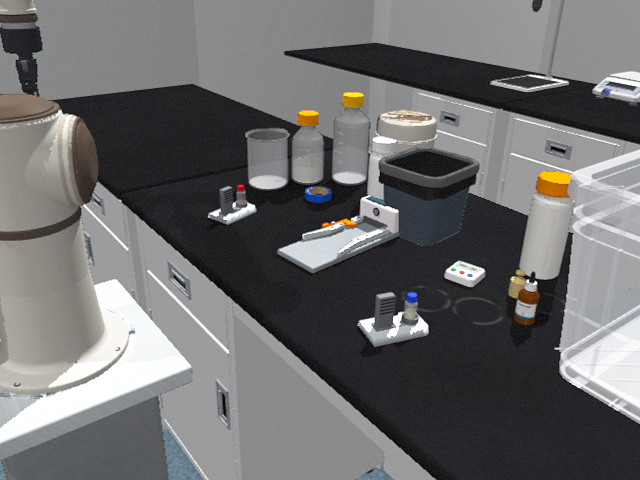

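The top view shows the blue carrier at about (467,262) and the red one at (183,248). The dock runs from its open end at (325,262) up to the head at (315,130). I'll zoom in for exact corners.

```bash
cat > h.py <<'E'
import numpy as np
from station import manip, viewer
def ray(name,uv,z):
    c=viewer.camera_info(name);R=c["R"];t=c["t"]
    d=R.T@np.array([(uv[0]-c["cx"])/c["fx"],(uv[1]-c["cy"])/c["fy"],1]);o=-R.T@t
    return o+d*(z-o[2])/d[2]
def proj(name,X):
    c=viewer.camera_info(name);p=c["R"]@np.array(X)+c["t"]
    return np.array([c["fx"]*p[0]/p[2]+c["cx"],c["fy"]*p[1]/p[2]+c["cy"]])
E
python3 - <<'E'
import cv2,numpy as np
from h import *
im=cv2.imread("pics/top0.png")
a=cv2.resize(im[228:298,435:500],None,fx=6,fy=6,interpolation=cv2.INTER_CUBIC)
b=cv2.resize(im[115:275,270:370],None,fx=3.5,fy=3.5,interpolation=cv2.INTER_CUBIC)
o=np.zeros((570,760,3),np.uint8);o[:420,:390]=a;o[:560,400:750]=b
cv2.imwrite("pics/c1.png",o)
hsv=cv2.cvtColor(im,cv2.COLOR_BGR2HSV)
def cen(m,x0,y0,x1,y1):
    ys,xs=np.nonzero(m[y0:y1,x0:x1]);return np.array([xs.mean()+x0,ys.mean()+y0]),len(xs)
m=cv2.inRange(hsv,(105,120,60),(130,255,255));c,n=cen(m,440,228,500,298);print("cap",c,n,ray("top",c,.06))
m=cv2.inRange(hsv,(0,0,40),(180,255,255))
for box in((435,228,500,300),):
    x0,y0,x1,y1=box;w=cv2.inRange(im,(130,130,130),(255,255,255))[y0:y1,x0:x1]
    ys,xs=np.nonzero(w);r=cv2.minAreaRect(np.c_[xs+x0,ys+y0].astype(np.float32));P=cv2.boxPoints(r)
    print(r);[print(p,ray("top",p,.008)) for p in P]
E
```

```text
cap [477.72307692 246.81538462] 65 [ 0.4866327 -0.2707715  0.06     ]
((466.24530029296875, 261.1415100097656), (32.69181442260742, 51.23548889160156), 15.945395469665527)
[443.49057 281.28302] [ 0.42074498 -0.21793204  0.008     ]
[457.56607 232.01886] [ 0.5182705  -0.24569666  0.008     ]
[489.00003 241.     ] [ 0.50161359 -0.30809025  0.008     ]
[474.92453 290.26416] [ 0.40422016 -0.27988395  0.008     ]
```

View pics/c1.png

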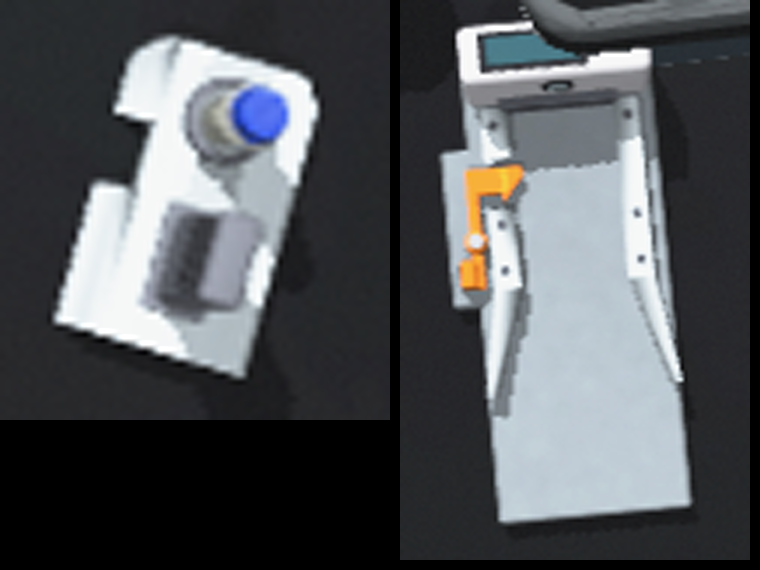

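The zoom shows the carrier plate, with the tab top near crop (231,258) and the cap at (260,114). It also shows the dock, with rail bolts at crop (492,126), (501,224), (505,270) on the left and (627,114), (637,212), (641,258) on the right. The landing's back corners are at (500,522) and (690,507).

```bash
cat >> h.py <<'E'
def ua(x,y): return ((x+.5)/6-.5+435,(y+.5)/6-.5+228)
def ub(x,y): return ((x-400+.5)/3.5-.5+270,(y+.5)/3.5-.5+115)
E
python3 - <<'E'
from h import *
np.set_printoptions(precision=4,suppress=True)
T=lambda p,z:ray("top",ua(*p),z)
cap=T((260,114),.060)[:2];tab=T((231,258),.071)[:2];d=cap-tab
print("cap",cap,"tab",tab,"dist",np.linalg.norm(d),"yaw",np.arctan2(*d[::-1]))
bl,br=T((55,320),.004)[:2],T((243,377),.002)[:2];e=br-bl
print("back corners",bl,br,np.linalg.norm(e),"yaw",np.arctan2(e[0],-e[1]))
yaw=np.arctan2(e[0],-e[1]);u=np.array([np.cos(yaw),np.sin(yaw)])
print("tab est from corners",(bl+br)/2+.030*u,"from cap",cap-.048*u)
D=lambda p,z:ray("top",ub(*p),z)[:2]
L=[D(p,.024) for p in((492,126),(501,224),(505,270))];R=[D(p,.024) for p in((627,114),(637,212),(641,258))]
M=(np.array(L)+R)/2;w=np.array(L)-R;print("L",L,"R",R,"mid",M,w)
f=M[0]-M[2];print("dock yaw",np.arctan2(f[1],f[0]),[np.arctan2(-x[0],x[1]) for x in w])
a,b=D((500,522),.012),D((690,507),.012);print("landing end",a,b,(a+b)/2,np.arctan2(-(a-b)[0],(a-b)[1]),np.linalg.norm(a-b))
a,b=D((459,97),.05),D((652,80),.05);print(a,b)
E
```

```text
cap [ 0.4871 -0.2711] tab [ 0.4417 -0.2589] dist 0.04697763240514215 yaw -0.26457932325799105
back corners [ 0.4215 -0.2193] [ 0.4038 -0.2819] 0.06498784799977855 yaw -0.27502337687672895
tab est from corners [ 0.4415 -0.2588] from cap [ 0.4409 -0.2581]
L [array([0.6709, 0.0761]), array([0.6156, 0.0699]), array([0.5898, 0.0672])] R [array([0.6793, 0.0007]), array([ 0.6239, -0.0058]), array([ 0.5981, -0.0084])] mid [[0.6751 0.0384]
 [0.6198 0.0321]
 [0.5939 0.0294]] [[-0.0084  0.0754]
 [-0.0083  0.0757]
 [-0.0083  0.0756]]
dock yaw 0.11121654153900906 [np.float64(0.11135181223838765), np.float64(0.10936677803288385), np.float64(0.10874775561623275)]
landing end [0.45   0.0674] [ 0.4602 -0.0384] [0.4551 0.0145] 0.09619720045399699 0.10631953909708258
[0.6806 0.0932] [ 0.6923 -0.0121]
```

```bash
cat >> h.py <<'E'
from scipy.spatial.transform import Rotation as Ro
np.set_printoptions(precision=4,suppress=True)
O=np.array([.5843,.0286]);TH=.110; CY=-.271
def give(xyz,yaw):   # yaw of the carrier's +x for a tool held over it
    s=manip.read_state();q=s["tool_rot"];R=Ro.from_quat([q[1],q[2],q[3],q[0]])
    G=Ro.from_euler("z",yaw)*Ro.from_matrix(np.diag([-1.,1,-1]))
    print("t",round(s["t"],2),"tcp",s["tcp_pos"],"F",s["wrist_force"],"w",s["width"])
    print(xyz,"mm",1000*R.inv().apply(np.array(xyz)-s["tcp_pos"]),"rv",(R.inv()*G).as_rotvec())
def dk(x,y,z): c,s=np.cos(TH),np.sin(TH);return np.array([O[0]+c*x-s*y,O[1]+s*x+c*y,z])
E
python3 -c "
from h import *
give([.4415,-.2587,.15],CY)"
```

```text
t 0.1 tcp [0.1441 0.5561 0.2304] F [ 0.4729  0.6553 -0.2015] w 0.08574113406906825
[0.4415, -0.2587, 0.15] mm [-492.461  -713.8576   81.4318] rv [-0.0017 -0.0004  0.0172]
```

>>> {"fn": "jog_arm", "kwargs": {"targets": "-22 -33 0 0 0 0 85; -44 -65 0 0 0 0 85; -66 -98 0 0 0 0 85; -88 -130 0 0 0 0 85; -110 -162 0 0 0 0 85; -132 -195 0 0 0 0 85; -154 -227 0 0 0 0 85; -176 -260 0 0 0 0 85", "squeeze": 40}}

```text
t: 0.77
tcp_pos: [0.249, 0.2586, 0.2303]
tool_rot: [-0.0, 0.126, 0.992, -0.001]
wrist_force: [1.5, -0.8, -0.1]
width: 0.0851
```

>>> {"fn": "jog_arm", "kwargs": {"targets": "-22 -33 0 0 0 0 85; -44 -65 0 0 0 0 85; -66 -98 0 0 0 0 85; -88 -130 0 0 0 0 85; -110 -162 0 0 0 0 85; -132 -195 0 0 0 0 85; -154 -227 0 0 0 0 85; -176 -260 0 0 0 0 85"}}

```text
t: 1.43
tcp_pos: [0.3544, -0.0392, 0.2306]
tool_rot: [-0.0, 0.126, 0.992, -0.001]
wrist_force: [0.2, 0.7, 0.4]
width: 0.0853
```

```bash
python3 -c "
from h import *
give([.4415,-.2587,.12],CY)"
```

```text
t 1.43 tcp [ 0.3544 -0.0392  0.2306] F [0.1831 0.6785 0.3739] w 0.0852830429348753
[0.4415, -0.2587, 0.12] mm [-139.3404 -190.4711  110.9833] rv [-0.0017  0.0002  0.0174]
```

>>> {"fn": "jog_arm", "kwargs": {"targets": "-20 -27 16 0 0 0 85; -40 -54 32 0 0 0 85; -60 -82 48 0 0 0.01 85; -80 -109 64 0 0 0.015 85; -100 -136 80 0 0 0.017 85; -120 -163 96 0 0 0.017 85; -135 -184 107 0 0 0.017 85; -139 -190 111 0 0 0.017 85"}}

```text
t: 2.1
tcp_pos: [0.441, -0.2606, 0.1177]
tool_rot: [-0.001, 0.136, 0.991, -0.0]
wrist_force: [0.5, 1.0, 0.5]
width: 0.0847
```

```bash
python3 - <<'E'
from h import *
import cv2
give([.4415,-.2587,.034],CY)
s=manip.read_state();im=viewer.get_image("wrist");cv2.imwrite("pics/w1.png",im[:,:,::-1])
E
```

```text
t 2.1 tcp [ 0.441  -0.2606  0.1177] F [0.485  0.9987 0.4674] w 0.0846536331398062
[0.4415, -0.2587, 0.034] mm [-0.1496  2.077  83.7152] rv [-0.0011 -0.002  -0.0021]
```

View pics/w1.png

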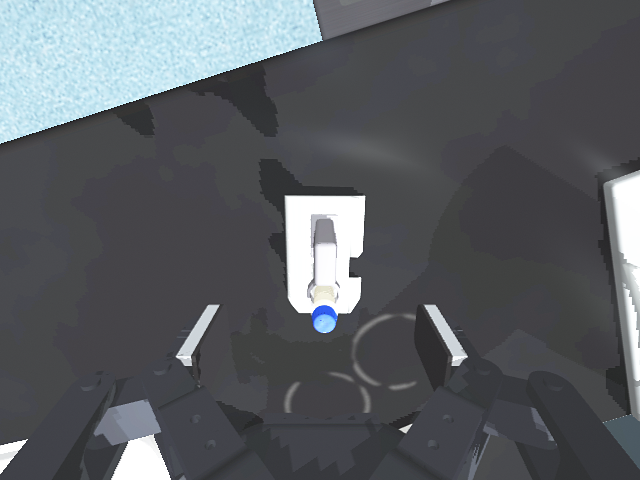

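The wrist view shows the carrier square to the jaws, with its tab at (325,245) centred between the fingers at 200 and 445. I'll go down and grip.

>>> {"fn": "jog_arm", "kwargs": {"targets": "0 2 30 0 0 0 85; 0 2 60 0 0 0 85; 0 2 78 0 0 0 85; 0 2 82 0 0 0 85; 0 2 82 0 0 0 30; 0 2 82 0 0 0 10; 0 2 82 0 0 0 5; 0 2 82 0 0 0 5", "squeeze": 40}}

```text
t: 2.82
tcp_pos: [0.4422, -0.2588, 0.0377]
tool_rot: [0.0, 0.136, 0.991, -0.001]
wrist_force: [0.5, -0.5, 0.5]
width: 0.0385
```

>>> {"fn": "jog_arm", "kwargs": {"targets": "0 0 0 0 0 0 5; 0 0 0 0 0 0 5; 0 0 0 0 0 0 5; 0 0 0 0 0 0 5; 0 0 0 0 0 0 5; 0 0 0 0 0 0 5"}}

```text
t: 3.32
tcp_pos: [0.443, -0.2596, 0.039]
tool_rot: [0.001, 0.136, 0.991, -0.002]
wrist_force: [-0.3, 0.9, 6.5]
width: 0.0135
```

```bash
python3 -c "
from h import *
give([.4415,-.2587,.106],CY);give(dk(-98,0,.106*1e3)*0+dk(-.098,0,.106),TH)"
```

```text
t 3.32 tcp [ 0.443  -0.2596  0.039 ] F [-0.2856  0.8641  6.5046] w 0.013511060854797774
[0.4415, -0.2587, 0.106] mm [  1.5363   0.2177 -67.0008] rv [-0.0033  0.0025 -0.0016]
t 3.32 tcp [ 0.443  -0.2596  0.039 ] F [-0.2856  0.8641  6.5046] w 0.013511060854797774
[0.4869 0.0178 0.106 ] mm [ 32.286  278.7662 -68.0002] rv [-0.0038  0.0019 -0.3826]
```

>>> {"fn": "jog_arm", "kwargs": {"targets": "0 0 -25 0 0 0 5; 0 0 -50 0 0 0 5; 0 20 -68 0 0 0 5; 4 50 -68 0 0 -0.06 5; 8 80 -68 0 0 -0.12 5; 12 110 -68 0 0 -0.18 5; 16 140 -68 0 0 -0.24 5; 20 170 -68 0 0 -0.29 5"}}

```text
t: 3.98
tcp_pos: [0.469, -0.0887, 0.1062]
tool_rot: [0.001, -0.01, 1.0, -0.002]
wrist_force: [0.7, 0.7, -1.6]
width: 0.0133
```

```bash
python3 -c "
from h import *
give(dk(-.098,0,.09),TH)"
```

```text
t 3.98 tcp [ 0.469  -0.0887  0.1062] F [ 0.6794  0.6949 -1.6147] w 0.013312455210519488
[0.4869 0.0178 0.09  ] mm [-19.9453 106.2075  15.803 ] rv [-0.0036  0.0008 -0.0902]
```

>>> {"fn": "jog_arm", "kwargs": {"targets": "-5 28 4 0 0 -0.03 5; -10 56 8 0 0 -0.06 5; -15 84 12 0 0 -0.09 5; -19 100 15 0 0 -0.09 5; -20 106 16 0 0 -0.09 5; -20 106 16 0 0 -0.09 5"}}

```text
t: 4.48
tcp_pos: [0.4864, 0.0188, 0.0892]
tool_rot: [-0.0, -0.056, 0.998, -0.002]
wrist_force: [-0.5, -0.6, -1.1]
width: 0.0133
```

```bash
python3 - <<'E'
from h import *
import cv2
give(dk(-.098,0,.054),TH)
im=viewer.get_image("top");cv2.imwrite("pics/t2.png",im[:,:,::-1])
w=viewer.get_image("wrist");cv2.imwrite("pics/tw2.png",np.hstack([cv2.resize(im[90:290,230:430],(400,400)),cv2.resize(w[80:400,160:480],(400,400))])[:,:,::-1])
E
```

```text
t 4.48 tcp [0.4864 0.0188 0.0892] F [-0.4864 -0.625  -1.0605] w 0.01328174737133811
[0.4869 0.0178 0.054 ] mm [-0.4612 -0.8715 35.1687] rv [-0.0032 -0.0008  0.0019]
```

View pics/tw2.png

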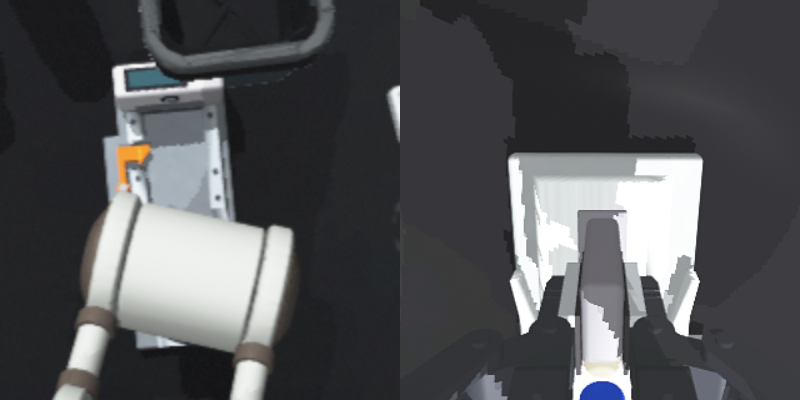

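Left half: the dock ahead is clear. Right half: the carrier is held square, with its rear edge level at row 155 and the tab central at column 602. I'll lower it onto the landing.

>>> {"fn": "jog_arm", "kwargs": {"targets": "0 -1 12 0 0 0 5; 0 -1 24 0 0 0 5; 0 -1 32 0 0 0 5; 0 -1 35 0 0 0 5; 0 -1 37 0 0 0 5; 0 -1 38 0 0 0 5; 0 -1 38 0 0 0 5"}}

```text
t: 5.17
tcp_pos: [0.4872, 0.0156, 0.0521]
tool_rot: [0.0, -0.055, 0.998, -0.002]
wrist_force: [0.2, 0.6, -0.9]
width: 0.0134
```

```bash
python3 -c "
from h import *
give(dk(-.05,0,.051),TH)"
```

```text
t 5.17 tcp [0.4872 0.0156 0.0521] F [ 0.1789  0.5614 -0.9153] w 0.013404705778505027
[0.5346 0.0231 0.051 ] mm [-47.9063   2.282    1.0816] rv [-0.0042  0.0007 -0.0005]
```

>>> {"fn": "jog_arm", "kwargs": {"targets": "0 1 1 0 0 0 5; 0 2 2 0 0 0 5; 0 2 2 0 0 0 5; 0 2 2 0 0 0 5"}}

```text
t: 5.5
tcp_pos: [0.488, 0.0173, 0.051]
tool_rot: [0.001, -0.055, 0.998, -0.003]
wrist_force: [-1.6, -0.7, 4.2]
width: 0.013
```

```bash
python3 -c "
from h import *
give(dk(-.035,0,.051),TH)"
```

```text
t 5.5 tcp [0.488  0.0173 0.051 ] F [-1.6207 -0.7339  4.1598] w 0.013003755795940623
[0.5495 0.0248 0.051 ] mm [-61.9793   0.662    0.2005] rv [-0.0052  0.0027 -0.0002]
```

>>> {"fn": "jog_arm", "kwargs": {"targets": "-5 0 0 0 0 0 5; -13 0 0 0 0 0 5; -21 0 0 0 0 0 5; -29 0.5 0 0 0 0 5; -36 0.5 0 0 0 0 5; -40 0.5 0 0 0 0 5; -40 0.5 0 0 0 0 5"}}

```text
t: 6.08
tcp_pos: [0.5287, 0.0223, 0.0511]
tool_rot: [0.002, -0.055, 0.998, -0.003]
wrist_force: [0.5, 0.8, 1.8]
width: 0.0137
```

```bash
python3 -c "
from h import *
give(dk(-.02,0,.051),TH)"
```

```text
t 6.08 tcp [0.5287 0.0223 0.0511] F [0.4506 0.7855 1.768 ] w 0.013676096805268144
[0.5644 0.0264 0.051 ] mm [-35.9272   0.1804   0.1692] rv [-0.0053  0.0033 -0.    ]
```

Forces are low and the nose is in the rails. I'll continue in short steps.

>>> {"fn": "jog_arm", "kwargs": {"targets": "-5 0 0 0 0 0 5; -11 0 0 0 0 0 5; -17 0 0 0 0 0 5; -23 0 0 0 0 0 5; -29 0 0 0 0 0 5; -34 0 0 0 0 0 5; -36 0 0 0 0 0 5; -36 0 0 0 0 0 5"}}

```text
t: 6.75
tcp_pos: [0.5651, 0.0263, 0.0511]
tool_rot: [0.002, -0.055, 0.998, -0.003]
wrist_force: [0.3, 0.4, -0.6]
width: 0.0134
```

```bash
python3 -c "
from h import *
give(dk(.02,0,.051),TH)"
```

```text
t 6.75 tcp [0.5651 0.0263 0.0511] F [ 0.3172  0.4201 -0.5723] w 0.01335143805704538
[0.6042 0.0308 0.051 ] mm [-39.3444   0.2164   0.2489] rv [-0.0054  0.0038  0.0001]
```

>>> {"fn": "jog_arm", "kwargs": {"targets": "-5 0 0 0 0 0 5; -11 0 0 0 0 0 5; -17 0 0 0 0 0 5; -23 0 0 0 0 0 5; -29 0 0 0 0 0 5; -34 0 0 0 0 0 5; -39 0 0 0 0 0 5; -39 0 0 0 0 0 5"}}

```text
t: 7.42
tcp_pos: [0.6054, 0.0302, 0.0513]
tool_rot: [0.003, -0.055, 0.998, -0.003]
wrist_force: [2.5, -2.5, -2.7]
width: 0.0137
```

```bash
python3 -c "
from h import *
give(dk(.031,0,.051),TH)"
```

```text
t 7.42 tcp [0.6054 0.0302 0.0513] F [ 2.464  -2.5167 -2.7176] w 0.013691807648376566
[0.6151 0.032  0.051 ] mm [-9.8855  0.7652  0.3098] rv [-0.0063  0.0059 -0.0002]
```

>>> {"fn": "jog_arm", "kwargs": {"targets": "-2 0 0 0 0 0 5; -4 0 0 0 0 0 5; -6 0 0 0 0 0 5; -8 0 0 0 0 0 5; -8 0 0 0 0 0 5"}}

```text
t: 7.83
tcp_pos: [0.6138, 0.031, 0.0513]
tool_rot: [0.004, -0.055, 0.998, -0.003]
wrist_force: [1.1, -2.3, -1.7]
width: 0.0132
```

>>> {"fn": "jog_arm", "kwargs": {"targets": "-1 0 0 0 0 0 5; -2 0 0 0 0 0 5; -2 0 0 0 0 0 5"}}

```text
t: 8.08
tcp_pos: [0.616, 0.0317, 0.0513]
tool_rot: [0.004, -0.055, 0.998, -0.003]
wrist_force: [-0.7, -0.4, -1.8]
width: 0.0134
```

```bash
python3 -c "
from h import *
give(dk(.031,0,.051),TH)"
```

```text
t 8.08 tcp [0.616  0.0317 0.0513] F [-0.7364 -0.3572 -1.8023] w 0.013427498916586891
[0.6151 0.032  0.051 ] mm [0.8576 0.3875 0.2479] rv [-0.0058  0.0073 -0.0003]
```

>>> {"fn": "jog_arm", "kwargs": {"targets": "-1 0 0 0 0 0 5; -2 0 0 0 0 0 5; -2 0 0 0 0 0 5"}}

```text
t: 8.33
tcp_pos: [0.6172, 0.0323, 0.0511]
tool_rot: [0.003, -0.055, 0.998, -0.002]
wrist_force: [-4.5, -0.1, 2.0]
width: 0.0134
```

>>> {"fn": "jog_arm", "kwargs": {"targets": "-1 0 0 0 0 0 5; -2 0 0 0 0 0 5; -2 0 0 0 0 0 5"}}

```text
t: 8.58
tcp_pos: [0.6172, 0.0323, 0.0512]
tool_rot: [0.0, -0.055, 0.998, -0.002]
wrist_force: [-9.8, -1.8, 7.6]
width: 0.0138
```

The arm stopped at x = 0.6172 with the push force rising, so it seems to be against the stop. I'll check the catch before letting go.

```bash
python3 - <<'E'
from h import *
import cv2
a=viewer.get_image("top");b=viewer.get_image("scene")
cv2.imwrite("pics/s3.png",np.hstack([cv2.resize(a[110:240,260:390],(400,400),interpolation=2),cv2.resize(b[170:290,270:410],(400,343),interpolation=2)[:400] if 0 else cv2.resize(b[170:290,270:410],(400,400),interpolation=2)])[:,:,::-1])
E
```

```text
(no output)
```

View pics/s3.png

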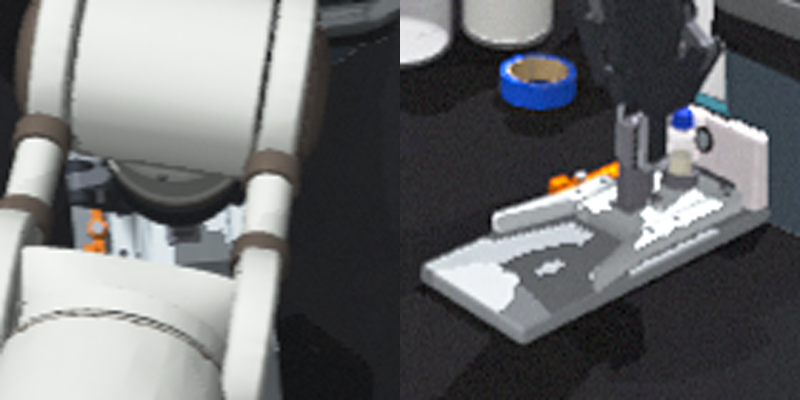

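The carrier is at the head end of the track, with its vial next to the head at (685,150). The catch is partly hidden, so I'll relax the push, open the fingers, rise and look again.

>>> {"fn": "jog_arm", "kwargs": {"targets": "0 0 0 0 0 0 5; 0 0 0 0 0 0 30; 0 0 0 0 0 0 50; 0 0 0 0 0 0 50; 0 0 0 0 0 0 50; 0 0 0 0 0 0 50"}}

```text
t: 9.18
tcp_pos: [0.6176, 0.0323, 0.0514]
tool_rot: [0.0, -0.055, 0.998, -0.002]
wrist_force: [0.6, 0.6, -0.3]
width: 0.05
```

>>> {"fn": "jog_arm", "kwargs": {"targets": "0 0 -15 0 0 0 50; 0 0 -40 0 0 0 50; 0 0 -70 0 0 0 50; 20 0 -90 0 0 0 50; 55 0 -100 0 0 0 50; 90 0 -100 0 0 0 50; 125 0 -100 0 0 0 50; 150 0 -100 0 0 0 50"}}

```text
t: 9.85
tcp_pos: [0.466, 0.0164, 0.151]
tool_rot: [0.0, -0.055, 0.998, -0.002]
wrist_force: [-0.2, -0.2, -0.2]
width: 0.05
```

>>> {"fn": "jog_arm", "kwargs": {"targets": "30 -25 0 0 0 0 50; 50 -60 0 0 0 0 50; 60 -100 0 0 0 0 50; 60 -140 0 0 0 0 50; 60 -180 0 0 0 0 50; 60 -210 0 0 0 0 50; 60 -230 0 0 0 0 50; 60 -230 0 0 0 0 50"}}

```text
t: 10.52
tcp_pos: [0.4321, -0.2228, 0.1528]
tool_rot: [0.001, -0.053, 0.999, -0.004]
wrist_force: [-0.3, 0.3, 0.3]
width: 0.0498
```

```bash
python3 - <<'E'
from h import *
import cv2
a=viewer.get_image("top");b=viewer.get_image("scene");cv2.imwrite("pics/top4.png",a[:,:,::-1])
cv2.imwrite("pics/s4.png",np.hstack([cv2.resize(a[110:240,260:390],(400,400),interpolation=2),cv2.resize(b[170:290,270:410],(400,400),interpolation=2)])[:,:,::-1])
d=[]
for f in("top0","top4"):
    im=cv2.imread(f"pics/{f}.png");h=cv2.cvtColor(im,cv2.COLOR_BGR2HSV)
    m=cv2.inRange(h,(105,120,60),(130,255,255))[120:240,280:360];ys,xs=np.nonzero(m)
    if len(xs)>10:
        p=ray("top",(xs.mean()+280,ys.mean()+120),.072)[:2]-O;print("cap in dock",p@[np.cos(TH),np.sin(TH)],p@[-np.sin(TH),np.cos(TH)],len(xs))
    m=cv2.inRange(h,(5,150,120),(22,255,255))[150:210,280:320];ys,xs=np.nonzero(m)
    print(f,"orange",xs.mean()+280,ys.mean()+150,len(xs),"max x",xs.max()+280)
    r=im[210:285,155:215];d.append(r)
print("red diff",np.abs(d[0].astype(int)-d[1]).mean());s=manip.read_state();print(s["t"],s["tcp_pos"])
E
```

```text
top0 orange 293.72463768115944 176.34782608695653 207 max x 304
cap in dock 0.0769741522221741 -0.0011701073252457748 70
top4 orange 293.8073394495413 175.69266055045873 218 max x 304
red diff 6.497259259259259
10.6167 [ 0.4316 -0.219   0.1521]
```

View pics/s4.png

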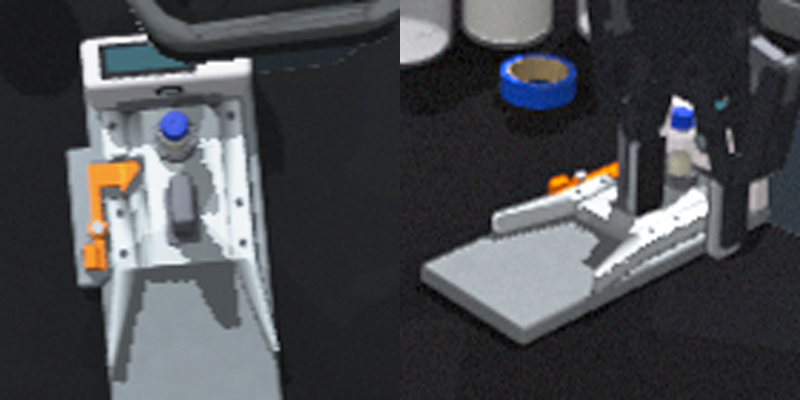

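The catch looks the same as at rest: its tip is at column 304 as before, and the tooth lies in the notch at crop (135,170). The carrier is up at the head. The red patch differs by 6.5 grey levels, so I'll check that before handing in.

```bash
python3 - <<'E'
from h import *
import cv2
for f in("top0","top4"):
    im=cv2.imread(f"pics/{f}.png");h=cv2.cvtColor(im,cv2.COLOR_BGR2HSV)
    m=(cv2.inRange(h,(0,150,80),(6,255,255))|cv2.inRange(h,(172,150,80),(180,255,255)))[215:250,155:200];ys,xs=np.nonzero(m)
    w=cv2.inRange(im,(130,)*3,(255,)*3)[210:285,155:215];Y,X=np.nonzero(w)
    print(f,xs.mean()+155,ys.mean()+215,"plate",cv2.minAreaRect(np.c_[X,Y].astype(np.float32)))
s=manip.read_state();print(s["wrist_force"],s["width"],abs(s["qvel"]).max())
E
```

```text
top0 172.0483870967742 232.82258064516128 plate ((27.323532104492188, 38.29411697387695), (51.66008758544922, 32.01470184326172), 75.96376037597656)
top4 171.98360655737704 232.81967213114754 plate ((27.057559967041016, 38.40159225463867), (51.52409362792969, 32.01541519165039), 75.3236083984375)
[-0.1611  0.183  -0.6231] 0.04977324456844196 0.031054987981474453
```

The red carrier hasn't moved, so I'm handing in.

```bash
python3 -c "
from station import manip
print(manip.job_done())"
```

```text
the job is handed in; nothing more can be done
None
```

The blue-capped carrier is in the reader and released. I set it on the landing, slid it between the rails to the stop, let go and moved the arm clear. The job was handed in at about 10.7 s.

- **Carrier home:** the arm stopped against about 10 N of push. The vial cap then measured dock x ≈ 77 mm against 79 expected, which is within the 2 mm calibration.
- **Catch:** it looked the same as in the rest picture taken at the start, with its tooth in the notch. This comes from the image only, as I had no joint reading.
- **Red carrier:** its cap is in the same place to 0.1 px. A raw image comparison of that area differed by 6.5 grey levels, but the cap and plate positions showed no shift, so I put it down to lighting or noise.
- **Arm:** it is touching nothing, with wrist force under 1 N. The highest reading I saw during the job was about 13 N.

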